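Sort leak-test syringes by plunger position

ROBOT

A 6-joint arm with a two-finger parallel gripper is mounted at the origin on a cart in front of the work surface, level with it; the furniture and walls round the work are solid. World frame = base frame: x ahead of the robot, y to its left, z up, the work surface at z = 0. Lengths are in m, angles in degrees, forces in N, time in s.
With the tool pointing down it reaches from about 0.3 to 0.75 m from the base axis. Payload 8.5 kg.
Tool frame: the origin (TCP) lies at the centre of the arm's flange, where the gripper is bolted on; the fingertips stand 173 mm ahead of it and the grasp point (between the pads) lies 155 mm ahead of it; y points along the fingers, x is the direction in which the jaws open and shut, and the axes are right-handed (so a half turn about y gives the same grasp; the last joint's range is limited). The gripper opens to 85 mm and grips with 20 to 120 N. Pads are 22 mm wide; open, the fingers measure 114 mm over their backs; the gripper's body (76 mm by 85 mm) begins 54 mm behind the grasp point. The pads swing forward as they close: fully open they stand 13 mm farther back than shut.
Start: joints at [-82.695, 21.807, 74.336, -0, 83.858, -12.336], TCP at [0.185, -0.518, 0.405] pointing down, gripper open.
Joint ranges: [-178.18, 178.18], [-50.72, 133.34], [12.68, 142.11], [-81.47, 261.47], [9.98, 163.14], [-165.26, 165.26]. Speed limits (degrees/s): [136.94, 136.94, 180, 180, 180, 180].

INTERFACE

Orientations are given as a 3x3 rotation matrix whose columns are the frame's x, y, z axes.
In Python, from workcell import robot gives the robot as it stands.
- The arm moves only by the tool apply_moves, never from a script. Its argument "series" is a list of rows, each an object with "translation": the shift along the tool's x, y, z in cm, a list of three; "roll": the turn about the tool's y in degrees; "hand": the closure, from -1 (fully open) to 1 (shut), so that 0 is half open. In form: [{"translation": [tx, ty, tz], "roll": roll, "hand": hand}, ...]. A call has 1 to 5 rows; each row is the pose to reach, as a shift and turn from the pose measured when the call began, along the tool's axes at that moment; what a row does not reach only later rows make up. A row lasts 1/10 s, in which the tool goes at most 50 mm and 8.59 degrees, less where a joint would pass 70% of its speed; a pose out of reach is approached as far as the arm can. A call with a gripper value outside its range is refused whole. The fingers move at their own pace and stop on an object; the grip force is fixed at half the most. Time passes only in rows, so rows that repeat a pose let the fingers close. It gives the time, the measured TCP pose, the force and the opening at its end, in the units of the state.
- robot.observe(): the state, without advancing time (a new reading comes with each control period).
- robot.snapshot(name): name is "side" or "top" or "wrist"; returns a dict with "color" (400x640x3 uint8, red, green, blue), "camera_matrix" (3x3 intrinsics, pixels), "R" (3x3) and "t" (3): a world point X has camera coordinates R X + t; the wrist camera has in their place "T_tool_cam" (4x4, takes a point from camera to tool coordinates, whose origin is the TCP and whose axes are the tool frame's). Camera axes: x right, y down, z forward; pixel columns grow to the right and rows downward; lengths in m; the calibration is good to about 2 mm. A picture is of the moment at which its call begins: read the wrist's pose just before it. There is no depth.
- robot.sign_off(): hands the job in, once; it reports no verdict.
The state is a dict: "time_s": time; "qpos": joint angles; "dq": joint speeds; "tau": joint torques, N m; "eef_pos": TCP position; "ee_rot": TCP orientation; "contact_force": force on the tool from outside, world axes, zero at the start; "moment": the same for the moment, N m; "opening": opening from 0.0 (shut) to 1.0 (fully open).
Only numpy, scipy, OpenCV 4.12 (cv2) and the standard library are available. Lean on these libraries where they do the work, as an engineer would, in place of code of your own. Each camera call takes 0.05 s, during which the arm holds its last target. There are 200 camera calls.

TASK

Sort the three leak-test air syringes by their plungers: lay the one that is drawn right out in the yellow tray with its plunger left out, and lay the one that is pushed home in the red tray. The one left half-way is to have its plunger pushed fully home (the bench stop is there to press it against) and be laid in the red tray too. All three end lying flat on the tray floors; leave the other things on the bench where they are.

Things in the scene. Friction and masses are not known exactly. Their poses are not given: they have to be found in the camera images.
- barrel_a (a point): Syringe A, loose, clear barrel, white plunger, small blue tip cap (the three look alike but for the plunger position). Point on the barrel axis at mid-length of the barrel (22 mm diameter, 56 mm long), 11 mm above the surface it lies on. Own +x runs along the syringe from plunger to tip. Grasp it across the barrel; 50 to 80 g.
- plunger_a (a joint): Syringe A plunger: 0 m = pushed fully home, up to 0.030 m = drawn right out. It stays where it is left; moving it takes about 1.5 N along the syringe. Three starts occur, one on each syringe: home (under 0.0015), half-way (0.012 to 0.018), drawn right out (0.027 to 0.030).
- syringe_a: Syringe A. The same syringe; origin on its underside below the barrel point, same axes. Along x: tip cap ends at +35 mm; finger flange (34 mm wide along y, 22 mm high, 3 mm thick, flat-bottomed so it does not roll) ends at -28 mm; back of the 20 mm thumb disc at -37 mm minus the plunger value.
- barrel_b (a point): Syringe B, loose, clear barrel, white plunger, small blue tip cap (the three look alike but for the plunger position). Point on the barrel axis at mid-length of the barrel (22 mm diameter, 56 mm long), 11 mm above the surface it lies on. Own +x runs along the syringe from plunger to tip. Grasp it across the barrel; 50 to 80 g.
- plunger_b (a joint): Syringe B plunger: 0 m = pushed fully home, up to 0.030 m = drawn right out. It stays where it is left; moving it takes about 1.5 N along the syringe. Three starts occur, one on each syringe: home (under 0.0015), half-way (0.012 to 0.018), drawn right out (0.027 to 0.030).
- syringe_b: Syringe B. The same syringe; origin on its underside below the barrel point, same axes. Along x: tip cap ends at +35 mm; finger flange (34 mm wide along y, 22 mm high, 3 mm thick, flat-bottomed so it does not roll) ends at -28 mm; back of the 20 mm thumb disc at -37 mm minus the plunger value.
- barrel_c (a point): Syringe C, loose, clear barrel, white plunger, small blue tip cap (the three look alike but for the plunger position). Point on the barrel axis at mid-length of the barrel (22 mm diameter, 56 mm long), 11 mm above the surface it lies on. Own +x runs along the syringe from plunger to tip. Grasp it across the barrel; 50 to 80 g.
- plunger_c (a joint): Syringe C plunger: 0 m = pushed fully home, up to 0.030 m = drawn right out. It stays where it is left; moving it takes about 1.5 N along the syringe. Three starts occur, one on each syringe: home (under 0.0015), half-way (0.012 to 0.018), drawn right out (0.027 to 0.030).
- syringe_c: Syringe C. The same syringe; origin on its underside below the barrel point, same axes. Along x: tip cap ends at +35 mm; finger flange (34 mm wide along y, 22 mm high, 3 mm thick, flat-bottomed so it does not roll) ends at -28 mm; back of the 20 mm thumb disc at -37 mm minus the plunger value.
- tray_red: Red open plastic tray, 178 x 213 mm (own x, y), 48 mm high, fixed to the bench. Origin at the centre of its underside; z up. Floor 2 mm thick, clear floor 146 x 180 mm (x, y), walls about 12 mm thick. Takes two syringes.
- tray_yellow: Yellow open plastic tray, 158 x 173 mm (own x, y), 42 mm high, fixed to the bench. Origin at the centre of its underside; z up. Floor 2 mm thick, clear floor 126 x 140 mm (x, y), walls about 12 mm thick. It stands with its long side (own y) roughly pointing away from the robot. Takes one syringe.
- stop_face (a point): Grey steel bench stop, bolted down: an upright plate 80 mm wide and 45 mm high with a black rubber face; a plunger can be pressed home against it. Point in the middle of the width of the rubber face, 20 mm above the bench; own +x points straight out of the face (roughly away from the robot), own y along its width. Its foot reaches 43 mm behind the face, nothing stands before it.
- dropper: Bystander: white dropper bottle, 29 mm across, 78 mm high; origin at the centre of its underside.
- vial_black: Bystander: white vial with black cap, 38 mm across, 105 mm high; origin at the centre of its underside.
- swab_packet: Bystander: pink swab packet lying flat, 55 x 100 x 17 mm; origin at the centre of its underside.
There are look-alikes about, which are no part of the job. What is shaped like the syringe_a but orange is not meant.

How it is judged:
By the outcome, as a careful person would: the job done as asked, in the order asked, and still so for the second after the job is handed in, with the robot touching nothing.
It also fails if it takes over 72 s, if anything falls off the work surface, if the arm or the gripper's body presses on something with over 40 N, if the wrist force passes 120 N, or if a joint passes its speed limit or range.

## Working session

There is one attempt and no reset: what is moved stays moved. The work goes in short steps, Python scripts to look and compute and a tool call to move; the robot and the scene stay as the last step left them, time stands still between calls to the robot, and variables do not carry over. Pictures are saved under pics/ and viewed, on a budget of 10 in all, crops included, one or two more only if the job needs it, and the job is handed in when it is done.

Besides the shell and the picture viewer there is one more tool, called after "Request:" by a JSON object that holds its "method" and its "body". apply_moves: Moves the arm, as the interface text tells. Its arguments: {"type":"object","properties":{"series":{"type":"array","items":{"type":"object","properties":{"translation":{"type":"array","items":{"type":"number"}},"roll":{"type":"number"},"hand":{"type":"number"}}}}},"required":["series"]}

```bash
mkdir -p pics; ls; python3 - <<'E'
from workcell import robot
import cv2,numpy as np
s=robot.observe(); print(s)
for n in("top","side"):
    d=robot.snapshot(n); cv2.imwrite(f"pics/{n}0.png",d["color"][...,::-1]); print(n,d["camera_matrix"].tolist(),np.round(d["R"],4).tolist(),np.round(d["t"],4).tolist())
    print("cam pos",-np.array(d["R"]).T@d["t"])
d=robot.snapshot("wrist");print(d["camera_matrix"],d["T_tool_cam"])
E
```

```text
pics
{'time_s': 0.0, 'qpos': array([-8.26936855e+01,  2.18405613e+01,  7.43843620e+01,  9.19545724e-04,
        8.38588624e+01, -1.23350487e+01]), 'dq': array([-0.07632439,  0.03721378, -0.05597993,  0.01667602, -0.02245835,
        0.04413683]), 'tau': array([-1.48204231e-05, -4.48465848e+01, -2.31281555e+01, -1.55608736e-04,
        4.73800086e-03, -2.47842962e-05]), 'eef_pos': array([ 0.18487209, -0.51794946,  0.40411792]), 'ee_rot': array([[ 3.36129827e-01, -1.70143647e-04,  9.41815646e-01],
       [-9.41814583e-01,  1.45249239e-03,  3.36129710e-01],
       [-1.42517039e-03, -9.99998931e-01,  3.27982246e-04]]), 'contact_force': array([-0.83581866,  0.24489765,  0.70305554]), 'moment': array([-0.01270612, -0.02650452,  0.02731588]), 'opening': 1.0014397532574268}
top [[373.36248518347446, 0.0, 314.72575235183086], [0.0, 373.36248518347446, 200.1521445231918], [0.0, 0.0, 1.0]] [[-0.0181, -0.9998, -0.0102], [-0.9969, 0.0189, -0.0766], [0.0768, 0.0088, -0.997]] [-0.1999, 0.5967, 0.8982]
cam pos [ 0.52227878 -0.21903069  0.93917326]
side [[496.53667696456745, 0.0, 320.2890012090957], [0.0, 496.53667696456745, 188.96943896920178], [0.0, 0.0, 1.0]] [[0.6071, -0.7945, -0.0115], [-0.6605, -0.4966, -0.5631], [0.4417, 0.3495, -0.8263]] [-0.524, 0.3253, 1.37]
cam pos [-0.07221392 -0.73361488  1.30918494]
[[297.73156114   0.         317.0128856 ]
 [  0.         297.73156114 203.33459081]
 [  0.           0.           1.        ]] [[ 9.99999227e-01 -4.18522730e-04  1.17083477e-03  2.21312462e-04]
 [-1.24305197e-03 -3.14595298e-01  9.49225081e-01  3.10802709e-02]
 [-2.89331598e-05 -9.49225802e-01 -3.14595575e-01  8.01088376e-02]
 [ 0.00000000e+00  0.00000000e+00  0.00000000e+00  1.00000000e+00]]
```

View pics/top0.png

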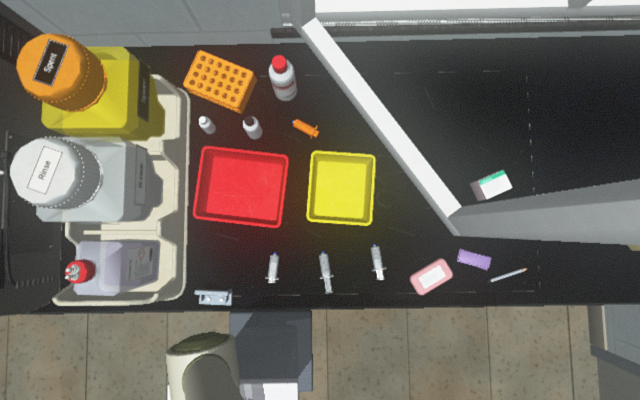

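View pics/side0.png

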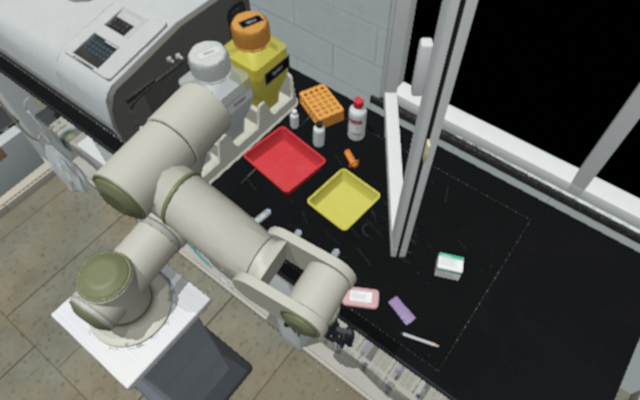

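The top view shows three syringes near (273,267), (325,272) and (377,262), the stop at (213,297), the red tray at (240,187) and the yellow tray at (341,187). The side view is partly blocked by the arm. I'll enlarge the crop and measure it.

```bash
cat > h.py <<'E'
import numpy as np,cv2
def ray(d,uv,z):
    """pixels -> world points on plane z; d needs camera_matrix,R,t"""
    uv=np.atleast_2d(np.array(uv,float)); K=d["camera_matrix"];R=np.array(d["R"]);t=np.array(d["t"])
    v=np.c_[uv,np.ones(len(uv))]@np.linalg.inv(K).T@R; c=-R.T@t
    return c+v*((z-c[2])/v[:,2])[:,None]
def proj(d,X):
    p=(np.atleast_2d(X)@np.array(d["R"]).T+d["t"])@np.array(d["camera_matrix"]).T
    return p[:,:2]/p[:,2:]
def snap(robot,name):
    s=robot.observe(); d=dict(robot.snapshot(name))
    if name=="wrist":
        T=np.eye(4);T[:3,:3]=s["ee_rot"];T[:3,3]=s["eef_pos"]; M=np.linalg.inv(T@np.array(d["T_tool_cam"]))
        d["R"],d["t"]=M[:3,:3],M[:3,3]
    return d
def rect(d,m,z,k=0):
    out=[]
    for c in cv2.findContours(m.astype(np.uint8),cv2.RETR_EXTERNAL,cv2.CHAIN_APPROX_NONE)[0]:
        if cv2.contourArea(c)<k: continue
        P=ray(d,c[:,0],z)[:,:2]; r=cv2.minAreaRect((P*1000).astype(np.float32)); out.append((cv2.boundingRect(c),r))
    return out
E
python3 - <<'E'
from workcell import robot
from h import *
d=snap(robot,"top"); im=d["color"]; np.save("top.npy",im)
cv2.imwrite("pics/crop1.png",cv2.resize(im[230:310,180:400,::-1],None,fx=3.6,fy=3.6,interpolation=cv2.INTER_CUBIC))
hsv=cv2.cvtColor(im,cv2.COLOR_RGB2HSV);H,S,V=cv2.split(hsv)
for n,m,z in(("red",((H<6)|(H>174))&(S>140)&(V>90),.048),("yel",(H>24)&(H<34)&(S>130)&(V>80),.042)):
    for o in rect(d,m,z,1500): print(n,o)
m=(V>110); m[:235]=0; m[305:]=0; m[:,:190]=0; m[:,395:]=0
for o in rect(d,m,.011,20): print("obj",o)
E
```

```text
red ((193, 145, 96, 84), ((627.9359741210938, -33.158836364746094), (217.27352905273438, 182.9927520751953), 82.62745666503906))
yel ((306, 150, 70, 77), ((620.6162719726562, -274.61328125), (161.55076599121094, 177.16754150390625), 84.87215423583984))
yel ((41, 47, 123, 92), ((870.548095703125, 307.8502197265625), (303.4877624511719, 231.1699676513672), 88.16155242919922))
obj ((194, 290, 38, 15), ((360.4218444824219, 44.07817459106445), (91.50177001953125, 33.755950927734375), 89.0547103881836))
obj ((265, 252, 14, 31), ((430.7528381347656, -101.45345306396484), (31.979421615600586, 73.0848617553711), 89.3926010131836))
obj ((319, 251, 14, 43), ((416.619384765625, -234.74786376953125), (102.42903900146484, 29.78461265563965), 1.798258900642395))
obj ((371, 244, 15, 36), ((439.7696533203125, -364.0966796875), (87.01868438720703, 29.79519271850586), 4.351839065551758))
```

View pics/crop1.png

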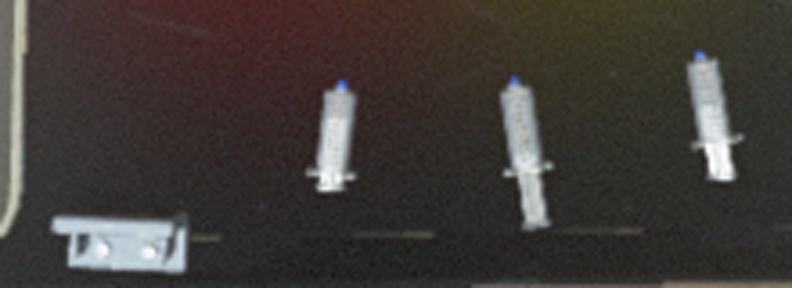

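The crop shows tips (blue) pointing away from the robot. The left syringe is home (about 72 mm long), the middle one is drawn out (about 102 mm) and the right one is half-way (about 87 mm). The stop is at crop (120,240). I'll move the wrist camera above them for a better measurement.

Request:
{"method": "apply_moves", "body": {"series": [{"translation": [-9.5,0,14.8],"roll": 19.6,"hand": -1},{"translation": [-9.5,0,14.8],"roll": 19.6,"hand": -1},{"translation": [-9.5,0,14.8],"roll": 19.6,"hand": -1},{"translation": [-9.5,0,14.8],"roll": 19.6,"hand": -1},{"translation": [-9.5,0,14.8],"roll": 19.6,"hand": -1}]}}

```text
time_s: 0.7
eef_pos: [0.2938, -0.3761, 0.4047]
ee_rot: [[0.005, 0.0, 1.0], [-1.0, 0.001, 0.005], [-0.001, -1.0, 0.0]]
contact_force: [-0.1, -0.2, 0.6]
opening: 0.999
```

Request:
{"method": "apply_moves", "body": {"series": [{"translation": [-13.9,0,10.7],"roll": 0,"hand": -1},{"translation": [-13.9,0,10.7],"roll": 0,"hand": -1},{"translation": [-13.9,0,10.7],"roll": 0,"hand": -1},{"translation": [-13.9,0,10.7],"roll": 0,"hand": -1},{"translation": [-13.9,0,10.7],"roll": 0,"hand": -1}]}}

```text
time_s: 1.2
eef_pos: [0.4014, -0.2348, 0.4049]
ee_rot: [[0.008, 0.0, 1.0], [-1.0, 0.002, 0.008], [-0.002, -1.0, 0.001]]
contact_force: [-0.6, -0.8, 0.1]
opening: 0.999
```

```bash
python3 - <<'E'
from workcell import robot
from h import *
s=robot.observe();print(s["time_s"],s["eef_pos"],s["ee_rot"][:,0],s["contact_force"])
d=snap(robot,"wrist"); im=d["color"]; cv2.imwrite("pics/w1.png",im[...,::-1])
hsv=cv2.cvtColor(im,cv2.COLOR_RGB2HSV);H,S,V=cv2.split(hsv)
m=(H>105)&(H<130)&(S>120)&(V>90)
for o in rect(d,m,.011,8): print("blue",o)
m=(V>110)&(S<90)
for o in rect(d,m,.011,150): print("obj",o)
E
```

```text
1.2 [ 0.40143701 -0.23478318  0.40494394] [ 0.00833548 -0.99996392 -0.00163779] [-0.58993798 -0.83041842  0.11079569]
blue ((309, 119, 7, 4), ((464.2796325683594, -228.59481811523438), (3.4017863273620605, 7.067093849182129), 0.47706708312034607))
blue ((208, 118, 7, 5), ((463.9893798828125, -109.92779541015625), (7.013030529022217, 4.559229373931885), 83.92285919189453))
blue ((419, 106, 7, 4), ((479.8885192871094, -356.112060546875), (3.3132212162017822, 6.956661701202393), 0.47602808475494385))
obj ((464, 377, 39, 23), ((49.799530029296875, -510.036376953125), (47.04940414428711, 62.27566909790039), 0.5022432208061218))
obj ((133, 377, 35, 23), ((44.67835235595703, 37.09320068359375), (40.75156784057617, 59.1136360168457), 7.972905158996582))
obj ((0, 363, 32, 37), ((50.43856430053711, 247.06777954101562), (47.050716400146484, 80.70443725585938), 71.99899291992188))
obj ((183, 258, 40, 57), ((238.41053771972656, -72.74597930908203), (23.43370819091797, 105.4612808227539), 63.03079605102539))
obj ((0, 225, 640, 175), ((195.05123901367188, -268.9233703613281), (1006.4415893554688, 2
[... 230 characters left out ...]
), (59.39723205566406, 103.88805389404297), 29.30162811279297))
obj ((304, 122, 29, 82), ((412.4034118652344, -236.28416442871094), (34.7324104309082, 100.36326599121094), 89.69037628173828))
obj ((582, 121, 58, 46), ((440.3646545410156, -593.6498413085938), (81.00328063964844, 33.54985046386719), 71.8515853881836))
obj ((193, 121, 31, 61), ((424.9405822753906, -106.3145523071289), (35.95000076293945, 71.96880340576172), 73.25637817382812))
obj ((409, 109, 33, 73), ((434.5484924316406, -361.76458740234375), (86.79403686523438, 37.51712417602539), 19.633010864257812))
obj ((0, 26, 46, 182), ((448.1824645996094, 114.31136322021484), (53.734474182128906, 216.88284301757812), 71.99900817871094))
```

View pics/w1.png

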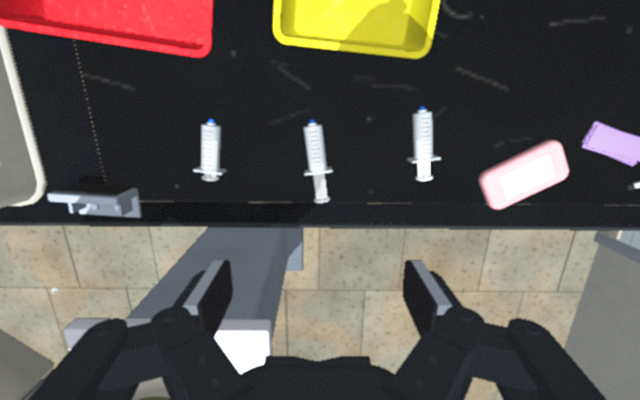

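The wrist view confirms home at (210,150), drawn at (317,162) and half-way at (424,145). The stop is at (95,200), with its face towards +x. Next, the axis fits.

```bash
cat > syr.py <<'E'
from workcell import robot
from h import *
def fit(d,box,z=.011):
    im=d["color"]; H,S,V=cv2.split(cv2.cvtColor(im,cv2.COLOR_RGB2HSV))
    x,y,w,h=box; M=np.zeros(V.shape,np.uint8); M[y:y+h,x:x+w]=1
    blue=(H>105)&(H<130)&(S>100)&(V>80)&(M>0); ob=((V>100)&(S<90)|blue)&(M>0)
    n,l,st,_=cv2.connectedComponentsWithStats(ob.astype(np.uint8)); ob=l==1+np.argmax(st[1:,4])
    v,u=np.nonzero(ob); P=ray(d,np.c_[u,v],z)[:,:2]; W=P.copy()
    a=np.array([1.,0])
    for _ in range(8):                       # barrel core only, flange trimmed
        q=np.median(W,0); W2=W-q; n_=np.array([-a[1],a[0]])
        k=abs(W2@n_)<.013; a=cv2.fitLine(W[k].astype(np.float32),cv2.DIST_HUBER,0,.01,.01).ravel()
        q=a[2:];a=a[:2]*np.sign(a[0])
    t=(P-q)@a; b=ray(d,np.c_[np.nonzero(blue)[1],np.nonzero(blue)[0]],z)[:,:2]
    tip=((b-q)@a).max(); mid=q+a*(tip-.0345)
    return mid,np.degrees(np.arctan2(a[1],a[0])),tip-t.min()
E
python3 - <<'E'
from syr import *
d=snap(robot,"wrist")
for n,b in(("home",(185,112,48,75)),("drawn",(295,112,45,95)),("half",(400,98,45,88))): print(n,fit(d,b))
d=snap(robot,"top")
for n,b in(("home",(258,245,28,45)),("drawn",(310,245,30,52)),("half",(362,237,30,48))): print(n,fit(d,b))
E
```

```text
home (array([ 0.43248555, -0.1051406 ]), np.float32(-7.307549), np.float64(0.07722050224803911))
drawn (array([ 0.43218977, -0.23223166]), np.float32(7.941019), np.float64(0.10508866896841704))
half (array([ 0.44852404, -0.36064876]), np.float32(8.435635), np.float64(0.09174813892194593))
home (array([ 0.4331077 , -0.10477386]), np.float32(-6.6033053), np.float64(0.0741291252922778))
drawn (array([ 0.4332725 , -0.23091908]), np.float32(2.7485049), np.float64(0.11161529833924777))
half (array([ 0.44829885, -0.35976222]), np.float32(8.901289), np.float64(0.08753610167433418))
```

Request:
{"method": "apply_moves", "body": {"series": [{"translation": [-0.27,5,3.1],"roll": -7.2,"hand": -1},{"translation": [-0.27,10,3.1],"roll": -7.2,"hand": -1},{"translation": [-0.27,15,3.1],"roll": -7.2,"hand": -1},{"translation": [-0.27,19,3.1],"roll": -7.2,"hand": -1},{"translation": [-0.27,19,3.1],"roll": -7.2,"hand": -1}]}}

```text
time_s: 1.85
eef_pos: [0.4295, -0.235, 0.2102]
ee_rot: [[0.127, -0.008, 0.992], [-0.992, 0.008, 0.127], [-0.009, -1.0, -0.007]]
contact_force: [0.3, -0.4, 0.8]
opening: 0.997
```

```bash
python3 - <<'E'
from workcell import robot
from h import *
s=robot.observe();R=s["ee_rot"];print(s["time_s"],s["eef_pos"],np.degrees(np.arctan2(R[1,2],R[0,2])),R[2],s["contact_force"])
print("to go cm",R.T@(np.array([.432,-.232,.176])-s["eef_pos"])*100)
E
```

```text
1.85 [ 0.42949094 -0.23497732  0.210248  ] 7.313866914896771 [-0.0094892  -0.99992916 -0.00718483] [ 0.2732671  -0.4265764   0.75733258]
to go cm [-0.23087702  3.42499622  0.31136683]
```

Request:
{"method": "apply_moves", "body": {"series": [{"translation": [-0.25,2,0.3],"roll": 0,"hand": -1},{"translation": [-0.25,3.4,0.3],"roll": 0,"hand": -1},{"translation": [-0.25,3.4,0.3],"roll": 0,"hand": -0.2},{"translation": [-0.25,3.4,0.3],"roll": 0,"hand": 1},{"translation": [-0.25,3.4,0.3],"roll": 0,"hand": 1}]}}

```text
time_s: 2.35
eef_pos: [0.4321, -0.2325, 0.178]
ee_rot: [[0.127, -0.006, 0.992], [-0.992, 0.006, 0.127], [-0.007, -1.0, -0.005]]
contact_force: [-0.1, 0.5, -0.2]
opening: 0.515
```

Request:
{"method": "apply_moves", "body": {"series": [{"translation": [0,0,0],"roll": 0,"hand": 1},{"translation": [0,0,0],"roll": 0,"hand": 1},{"translation": [0,0,0],"roll": 0,"hand": 1},{"translation": [0,0,0],"roll": 0,"hand": 1},{"translation": [0,0,0],"roll": 0,"hand": 1}]}}

```text
time_s: 2.85
eef_pos: [0.4323, -0.2328, 0.1794]
ee_rot: [[0.127, -0.004, 0.992], [-0.992, 0.004, 0.127], [-0.005, -1.0, -0.004]]
contact_force: [-2.9, -0.0, 10.9]
opening: 0.234
```

Request:
{"method": "apply_moves", "body": {"series": [{"translation": [0,-1,0],"roll": 0,"hand": 1},{"translation": [0,-4,0],"roll": 0,"hand": 1},{"translation": [0,-8,0],"roll": 0,"hand": 1},{"translation": [0,-10,0],"roll": 0,"hand": 1},{"translation": [0,-10,0],"roll": 0,"hand": 1}]}}

```text
time_s: 3.35
eef_pos: [0.4329, -0.2333, 0.2827]
ee_rot: [[0.127, 0.0, 0.992], [-0.992, 0.0, 0.127], [-0.0, -1.0, 0.0]]
contact_force: [-0.2, 0.1, -2.1]
opening: 0.228
```

```bash
python3 - <<'E'
from workcell import robot
from h import *
s=robot.observe();R=s["ee_rot"];print(s["time_s"],s["eef_pos"],np.degrees(np.arctan2(R[1,2],R[0,2])),R[2],s["contact_force"])
d=snap(robot,"wrist"); cv2.imwrite("pics/w2.png",d["color"][...,::-1])
E
```

```text
3.35 [ 0.43291025 -0.23330742  0.28274591] 7.298124123891091 [-1.24837533e-04 -9.99999873e-01  4.89202387e-04] [-0.18596326  0.05316466 -2.13909605]
```

View pics/w2.png

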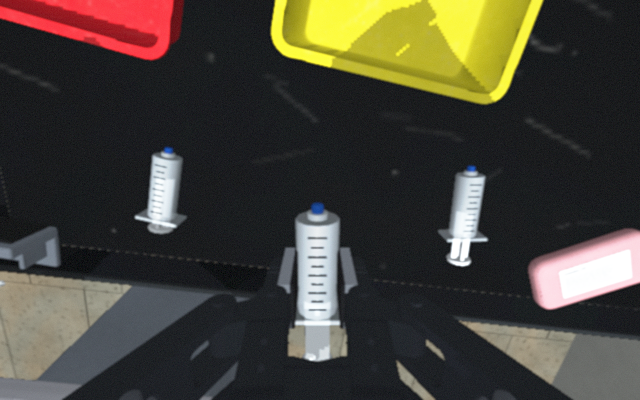

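It's held squarely in the jaws with the plunger still out. Only the other two syringes remain on the bench, at (165,190) and (467,215). Now to the yellow tray.

Request:
{"method": "apply_moves", "body": {"series": [{"translation": [1.5,0,4.5],"roll": 3,"hand": 1},{"translation": [3.2,0,9],"roll": 6,"hand": 1},{"translation": [4.8,0,13.5],"roll": 9,"hand": 1},{"translation": [6.4,0,18],"roll": 12,"hand": 1},{"translation": [6.9,0,19.7],"roll": 12,"hand": 1}]}}

```text
time_s: 3.9
eef_pos: [0.6395, -0.2768, 0.2777]
ee_rot: [[-0.083, -0.003, 0.997], [-0.997, 0.004, -0.083], [-0.003, -1.0, -0.004]]
contact_force: [-1.6, -0.1, -0.4]
opening: 0.229
```

```bash
cat >> h.py <<'E'
def togo(robot,p,yaw=None):
    s=robot.observe();R=s["ee_rot"];y=np.degrees(np.arctan2(R[1,2],R[0,2]))
    print(s["time_s"],np.round(s["eef_pos"],4),"yaw %.1f F"%y,np.round(s["contact_force"],1),"togo cm",np.round(R.T@(np.array(p)-s["eef_pos"])*100,2),"roll",None if yaw is None else round(y-yaw,1))
E
python3 - <<'E'
from workcell import robot
from h import *
togo(robot,[.637,-.276,.183],-5)
d=snap(robot,"top"); im=d["color"]; cv2.imwrite("pics/t2.png",cv2.resize(im[130:310,180:400,::-1],None,fx=3,fy=3,interpolation=cv2.INTER_CUBIC))
E
```

```text
3.9 [ 0.6395 -0.2768  0.2777] yaw -4.7 F [-1.6 -0.1 -0.4] togo cm [-0.03  9.47 -0.22] roll 0.3
```

View pics/t2.png

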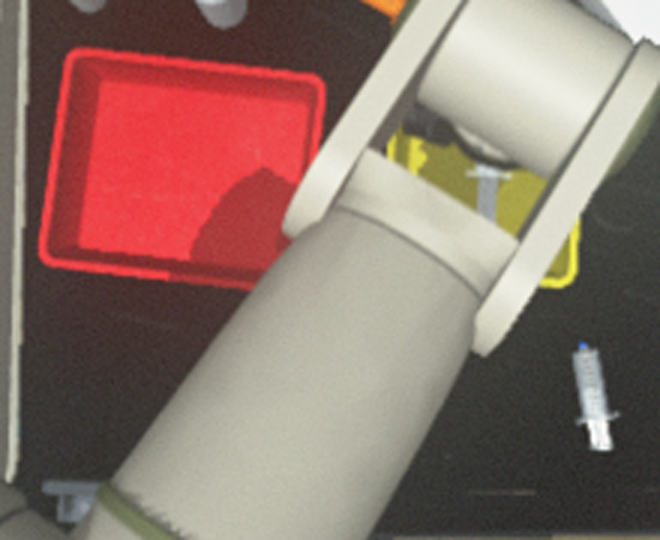

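Request:
{"method": "apply_moves", "body": {"series": [{"translation": [0,4,-0.2],"roll": 0,"hand": 1},{"translation": [0,7,-0.2],"roll": 0,"hand": 1},{"translation": [0,8.5,-0.2],"roll": 0,"hand": 1},{"translation": [0,9.3,-0.2],"roll": 0,"hand": 1},{"translation": [0,9.4,-0.2],"roll": 0,"hand": 1}]}}

```text
time_s: 4.45
eef_pos: [0.6376, -0.2763, 0.1831]
ee_rot: [[-0.081, -0.004, 0.997], [-0.997, 0.004, -0.081], [-0.004, -1.0, -0.004]]
contact_force: [-0.4, -0.0, -0.7]
opening: 0.231
```

Request:
{"method": "apply_moves", "body": {"series": [{"translation": [0,0,0],"roll": 0,"hand": 0.2},{"translation": [0,0,0],"roll": 0,"hand": 0.0},{"translation": [0,0,0],"roll": 0,"hand": 0.0},{"translation": [0,-3,0],"roll": 0,"hand": 0.0},{"translation": [0,-7,0],"roll": 0,"hand": 0.0}]}}

```text
time_s: 4.95
eef_pos: [0.6376, -0.2764, 0.2526]
ee_rot: [[-0.081, -0.007, 0.997], [-0.997, 0.006, -0.081], [-0.006, -1.0, -0.007]]
contact_force: [-0.1, -0.8, 0.3]
opening: 0.503
```

```bash
python3 - <<'E'
from workcell import robot
from h import *
togo(robot,[.4328,-.105,.23],-7)
E
```

```text
4.95 [ 0.6376 -0.2764  0.2526] yaw -4.7 F [-0.1 -0.8  0.3] togo cm [-15.41   2.5  -21.79] roll 2.3
```

Request:
{"method": "apply_moves", "body": {"series": [{"translation": [-2.6,-1,-3.6],"roll": 0,"hand": 0},{"translation": [-5.2,-1,-7.2],"roll": 0,"hand": 0},{"translation": [-7.7,-1,-10.9],"roll": 0,"hand": 0},{"translation": [-7.7,-1,-10.9],"roll": 0,"hand": -1}]}}

```text
time_s: 5.35
eef_pos: [0.5315, -0.1874, 0.2639]
ee_rot: [[-0.08, -0.012, 0.997], [-0.997, 0.009, -0.08], [-0.008, -1.0, -0.013]]
contact_force: [0.3, 0.6, 0.4]
opening: 0.654
```

Request:
{"method": "apply_moves", "body": {"series": [{"translation": [-2.6,0,-3.6],"roll": 2.3,"hand": -1},{"translation": [-5.2,0,-7.2],"roll": 2.3,"hand": -1},{"translation": [-7.7,1,-10.9],"roll": 2.3,"hand": -1},{"translation": [-7.7,3.5,-10.9],"roll": 2.3,"hand": -1},{"translation": [-7.7,3.5,-10.9],"roll": 2.3,"hand": -1}]}}

```text
time_s: 5.85
eef_pos: [0.4283, -0.1013, 0.2302]
ee_rot: [[-0.119, -0.014, 0.993], [-0.993, 0.01, -0.119], [-0.009, -1.0, -0.015]]
contact_force: [0.3, -0.1, 0.7]
opening: 1.0
```

```bash
python3 - <<'E'
from syr import *
from h import *
togo(robot,[.4328,-.105,.181],-7)
d=snap(robot,"wrist"); cv2.imwrite("pics/w3.png",d["color"][...,::-1])
E
```

```text
5.85 [ 0.4283 -0.1013  0.2302] yaw -6.9 F [ 0.3 -0.1  0.7] togo cm [0.35 4.91 0.56] roll 0.1
```

View pics/w3.png

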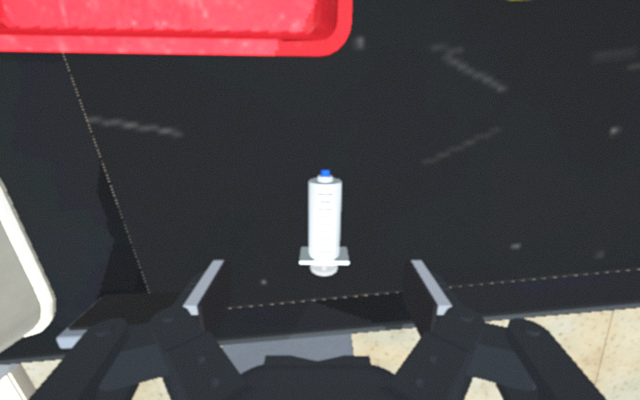

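The home syringe at (325,225) is aligned and sits slightly right of the jaw centre, which matches the 3.5 mm still to go. Grasping.

Request:
{"method": "apply_moves", "body": {"series": [{"translation": [0.35,2,0.55],"roll": 0,"hand": -1},{"translation": [0.35,4,0.55],"roll": 0,"hand": -1},{"translation": [0.35,4.8,0.55],"roll": 0,"hand": -0.5},{"translation": [0.35,4.85,0.55],"roll": 0,"hand": 1},{"translation": [0.35,4.85,0.55],"roll": 0,"hand": 1}]}}

```text
time_s: 6.4
eef_pos: [0.4342, -0.106, 0.1832]
ee_rot: [[-0.12, -0.011, 0.993], [-0.993, 0.009, -0.12], [-0.007, -1.0, -0.012]]
contact_force: [0.0, -0.3, -0.6]
opening: 0.519
```

Request:
{"method": "apply_moves", "body": {"series": [{"translation": [0,0,0],"roll": 0,"hand": 1},{"translation": [0,0,0],"roll": 0,"hand": 1},{"translation": [0,0,0],"roll": 0,"hand": 1},{"translation": [0,0,0],"roll": 0,"hand": 1}]}}

```text
time_s: 6.8
eef_pos: [0.4345, -0.1062, 0.1845]
ee_rot: [[-0.12, -0.009, 0.993], [-0.993, 0.008, -0.12], [-0.006, -1.0, -0.009]]
contact_force: [-1.2, -0.1, 9.8]
opening: 0.217
```

Request:
{"method": "apply_moves", "body": {"series": [{"translation": [0,-1,0],"roll": 0,"hand": 1},{"translation": [0,-4,0],"roll": 0,"hand": 1},{"translation": [0,-8,0],"roll": 0,"hand": 1},{"translation": [0,-9,0],"roll": 0,"hand": 1},{"translation": [0,-9,0],"roll": 0,"hand": 1}]}}

```text
time_s: 7.3
eef_pos: [0.4352, -0.1068, 0.2762]
ee_rot: [[-0.12, -0.005, 0.993], [-0.993, 0.005, -0.12], [-0.005, -1.0, -0.006]]
contact_force: [0.1, 0.4, -0.9]
opening: 0.219
```

```bash
python3 - <<'E'
from workcell import robot
from h import *
s=robot.observe();print(s["opening"]); 
togo(robot,[.628,.012,.27],-7)
# tray from wrist-free top view
d=snap(robot,"top");H,S,V=cv2.split(cv2.cvtColor(d["color"],cv2.COLOR_RGB2HSV))
for n,m,z in(("red",((H<6)|(H>174))&(S>140)&(V>60),.048),("yel",(H>24)&(H<34)&(S>130)&(V>60),.042)):
    for o in rect(d,m,z,1500): print(n,o)
E
```

```text
0.2193652844480041
7.3 [ 0.4352 -0.1068  0.2762] yaw -6.9 F [ 0.1  0.4 -0.9] togo cm [-14.1    0.59  17.72] roll 0.1
red ((193, 146, 97, 82), ((628.1567993164062, -33.89543151855469), (216.7072296142578, 183.58592224121094), 82.61600494384766))
yel ((306, 150, 70, 77), ((620.23876953125, -274.6289978027344), (161.27137756347656, 177.9055633544922), 84.67086029052734))
yel ((41, 47, 123, 93), ((872.4478759765625, 304.5194091796875), (305.8203125, 231.57351684570312), 84.62777709960938))
```

Request:
{"method": "apply_moves", "body": {"series": [{"translation": [-2.9,0,3.9],"roll": 0,"hand": 1},{"translation": [-5.8,0,7.8],"roll": 0,"hand": 1},{"translation": [-8.7,0,11.7],"roll": 0,"hand": 1},{"translation": [-11.6,0,15.6],"roll": 0,"hand": 1},{"translation": [-13.6,0,18.3],"roll": 0,"hand": 1}]}}

```text
time_s: 7.85
eef_pos: [0.6348, 0.0083, 0.2718]
ee_rot: [[-0.119, -0.01, 0.993], [-0.993, 0.008, -0.119], [-0.006, -1.0, -0.011]]
contact_force: [-0.4, -1.3, -0.1]
opening: 0.217
```

```bash
python3 - <<'E'
from workcell import robot
from h import *
togo(robot,[.633,.006,.188],-7.4)
E
```

```text
7.85 [0.6348 0.0083 0.2718] yaw -6.8 F [-0.4 -1.3 -0.1] togo cm [ 0.3   8.37 -0.06] roll 0.6
```

Request:
{"method": "apply_moves", "body": {"series": [{"translation": [0.3,4,-0.1],"roll": 0.6,"hand": 1},{"translation": [0.3,6.5,-0.1],"roll": 0.6,"hand": 1},{"translation": [0.3,7.6,-0.1],"roll": 0.6,"hand": 1},{"translation": [0.3,8.2,-0.1],"roll": 0.6,"hand": 1},{"translation": [0.3,8.35,-0.1],"roll": 0.6,"hand": 1}]}}

```text
time_s: 8.35
eef_pos: [0.6326, 0.0059, 0.188]
ee_rot: [[-0.129, -0.011, 0.992], [-0.992, 0.008, -0.129], [-0.006, -1.0, -0.011]]
contact_force: [-0.5, 0.1, 0.0]
opening: 0.218
```

Request:
{"method": "apply_moves", "body": {"series": [{"translation": [0,0,0],"roll": 0,"hand": 0.3},{"translation": [0,0,0],"roll": 0,"hand": 0.2},{"translation": [0,0,0],"roll": 0,"hand": 0.2},{"translation": [0,-3,0],"roll": 0,"hand": 0.2},{"translation": [0,-8,0],"roll": 0,"hand": 0.2}]}}

```text
time_s: 8.85
eef_pos: [0.633, 0.0052, 0.2666]
ee_rot: [[-0.129, -0.016, 0.991], [-0.992, 0.009, -0.129], [-0.007, -1.0, -0.017]]
contact_force: [1.1, -0.2, 0.7]
opening: 0.399
```

```bash
python3 - <<'E'
from workcell import robot
from h import *
togo(robot,[.4485,-.3602,.235],8.6)
d=snap(robot,"wrist"); cv2.imwrite("pics/w4.png",d["color"][...,::-1])
E
```

```text
8.85 [0.633  0.0052 0.2666] yaw -7.4 F [ 1.1 -0.2  0.7] togo cm [ 38.64   3.15 -13.51] roll -16.0
```

View pics/w4.png

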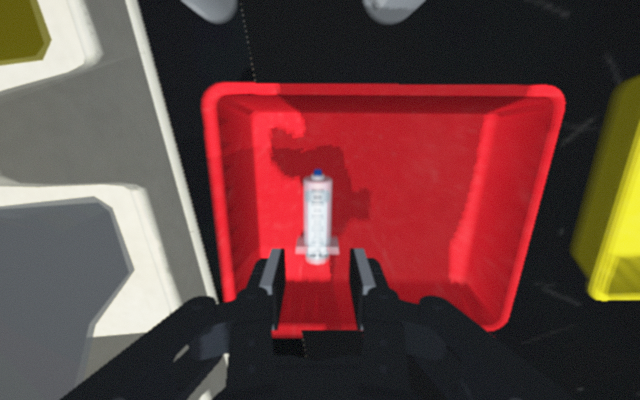

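The home syringe lies flat on the red tray floor, at (318,215). Next, the half-way one.

Request:
{"method": "apply_moves", "body": {"series": [{"translation": [4.3,0,-1.5],"roll": 0,"hand": 0.2},{"translation": [8.6,0,-3],"roll": 0,"hand": 0.2},{"translation": [12.9,0,-4.5],"roll": 0,"hand": 0.2},{"translation": [17.2,0,-6],"roll": 0,"hand": 0.0},{"translation": [19.4,0,-6.8],"roll": 0,"hand": 0}]}}

```text
time_s: 9.4
eef_pos: [0.5405, -0.1811, 0.2772]
ee_rot: [[-0.131, 0.002, 0.991], [-0.991, 0.004, -0.131], [-0.005, -1.0, 0.001]]
contact_force: [-0.4, -0.1, -0.2]
opening: 0.502
```

Request:
{"method": "apply_moves", "body": {"series": [{"translation": [4.3,0,-1.5],"roll": -4,"hand": -1},{"translation": [8.6,0,-3],"roll": -8,"hand": -1},{"translation": [12.9,0,-4.5],"roll": -12,"hand": -1},{"translation": [17.2,0,-6],"roll": -16,"hand": -1},{"translation": [19.3,1,-6.8],"roll": -16,"hand": -1}]}}

```text
time_s: 9.9
eef_pos: [0.4462, -0.3666, 0.2677]
ee_rot: [[0.146, 0.004, 0.989], [-0.989, 0.0, 0.146], [0.0, -1.0, 0.004]]
contact_force: [0.6, 0.2, -1.0]
opening: 1.002
```

```bash
python3 - <<'E'
from syr import *
togo(robot,[.4485,-.3602,.181],8.6)
d=snap(robot,"wrist"); cv2.imwrite("pics/w5.png",d["color"][...,::-1])
print(fit(d,(240,120,150,220)))
E
```

```text
9.9 [ 0.4462 -0.3666  0.2677] yaw 8.4 F [ 0.6  0.2 -1. ] togo cm [-0.6   8.67  0.28] roll -0.2
(array([ 0.44677115, -0.36093344]), np.float32(8.450519), np.float64(0.0917203256808269))
```

View pics/w5.png

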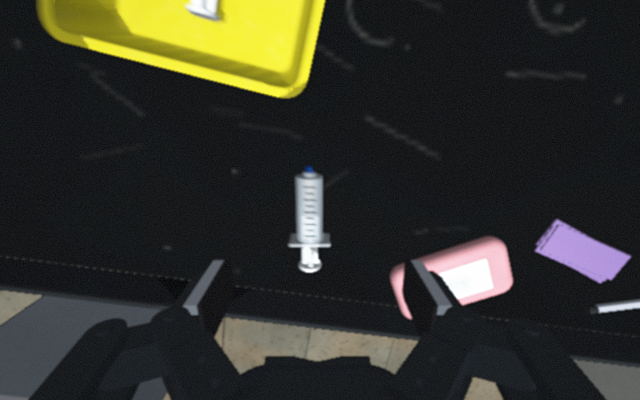

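The half-way syringe is at (309,220). The swab packet's left edge at (392,280) is near the right finger, so I'll part-close the jaws before going down.

Request:
{"method": "apply_moves", "body": {"series": [{"translation": [-0.55,2,0.2],"roll": -0.2,"hand": -0.2},{"translation": [-0.55,4,0.2],"roll": -0.2,"hand": -0.2},{"translation": [-0.55,5,0.2],"roll": -0.2,"hand": -0.2},{"translation": [-0.55,7,0.2],"roll": -0.2,"hand": -0.2},{"translation": [-0.55,8.5,0.2],"roll": -0.2,"hand": -0.2}]}}

```text
time_s: 10.45
eef_pos: [0.4467, -0.3617, 0.1801]
ee_rot: [[0.147, 0.002, 0.989], [-0.989, 0.002, 0.147], [-0.002, -1.0, 0.003]]
contact_force: [0.5, -0.5, 0.1]
opening: 0.599
```

Request:
{"method": "apply_moves", "body": {"series": [{"translation": [0,0.1,0],"roll": 0,"hand": 1},{"translation": [0,0.1,0],"roll": 0,"hand": 1},{"translation": [0,0.1,0],"roll": 0,"hand": 1},{"translation": [0,0.1,0],"roll": 0,"hand": 1},{"translation": [0,0.1,0],"roll": 0,"hand": 1}]}}

```text
time_s: 10.95
eef_pos: [0.4469, -0.3618, 0.18]
ee_rot: [[0.147, 0.003, 0.989], [-0.989, 0.001, 0.147], [-0.0, -1.0, 0.003]]
contact_force: [-0.5, 1.0, 3.6]
opening: 0.23
```

Request:
{"method": "apply_moves", "body": {"series": [{"translation": [0,-1,0],"roll": 0,"hand": 1},{"translation": [0,-4,0],"roll": 0,"hand": 1},{"translation": [0,-8,0],"roll": 0,"hand": 1},{"translation": [0,-9,0],"roll": 0,"hand": 1},{"translation": [0,-9,0],"roll": 0,"hand": 1}]}}

```text
time_s: 11.45
eef_pos: [0.4466, -0.3619, 0.2721]
ee_rot: [[0.147, 0.006, 0.989], [-0.989, -0.002, 0.147], [0.003, -1.0, 0.005]]
contact_force: [0.2, -0.2, -1.9]
opening: 0.228
```

```bash
python3 - <<'E'
from syr import *
togo(robot,[.47,.034,.25],0)
# stop face front-top edge from top view
d=snap(robot,"top"); im=d["color"]; V=im.max(2); m=(V>110); m[:283]=0;m[308:]=0;m[:,:185]=0;m[:,240:]=0
for u in range(192,234,4):
    r=np.nonzero(m[:,u])[0]; print(u,r[:1],np.round(ray(d,[u,r[0]-.5],.045)[0,:2],3) if len(r) else "")
E
```

```text
11.45 [ 0.4466 -0.3619  0.2721] yaw 8.5 F [ 0.2 -0.2 -1.9] togo cm [-38.82   2.13   8.12] roll 8.5
192 [] 
196 [290] [0.384 0.074]
200 [290] [0.384 0.064]
204 [291] [0.382 0.055]
208 [291] [0.382 0.045]
212 [291] [0.381 0.036]
216 [291] [0.381 0.026]
220 [291] [0.381 0.017]
224 [300] [0.36  0.007]
228 [] 
232 []
```

Request:
{"method": "apply_moves", "body": {"series": [{"translation": [-4,0,0.8],"roll": 0,"hand": 1},{"translation": [-8,0,1.7],"roll": 0,"hand": 1},{"translation": [-12,0,2.5],"roll": 0,"hand": 1},{"translation": [-16,0,3.4],"roll": 0,"hand": 1},{"translation": [-20,0,4.2],"roll": 0,"hand": 1}]}}

```text
time_s: 12.0
eef_pos: [0.4582, -0.156, 0.269]
ee_rot: [[0.147, 0.001, 0.989], [-0.989, 0.002, 0.147], [-0.002, -1.0, 0.002]]
contact_force: [0.3, 0.3, -0.3]
opening: 0.226
```

Request:
{"method": "apply_moves", "body": {"series": [{"translation": [-4,0,0.8],"roll": 3,"hand": 1},{"translation": [-8,0,1.7],"roll": 6,"hand": 1},{"translation": [-12,0,2.5],"roll": 9,"hand": 1},{"translation": [-16,0,3.4],"roll": 10.5,"hand": 1},{"translation": [-18.8,0,3.9],"roll": 10.5,"hand": 1}]}}

```text
time_s: 12.5
eef_pos: [0.4687, 0.0379, 0.2681]
ee_rot: [[-0.036, -0.002, 0.999], [-0.999, 0.003, -0.036], [-0.003, -1.0, -0.002]]
contact_force: [0.0, 0.2, -0.4]
opening: 0.23
```

```bash
python3 - <<'E'
from syr import *
togo(robot,[.46,.034,.191],-2)
d=snap(robot,"wrist"); cv2.imwrite("pics/w6.png",d["color"][...,::-1])
E
```

```text
12.5 [0.4687 0.0379 0.2681] yaw -2.0 F [ 0.   0.2 -0.4] togo cm [ 0.44  7.71 -0.84] roll -0.0
```

View pics/w6.png

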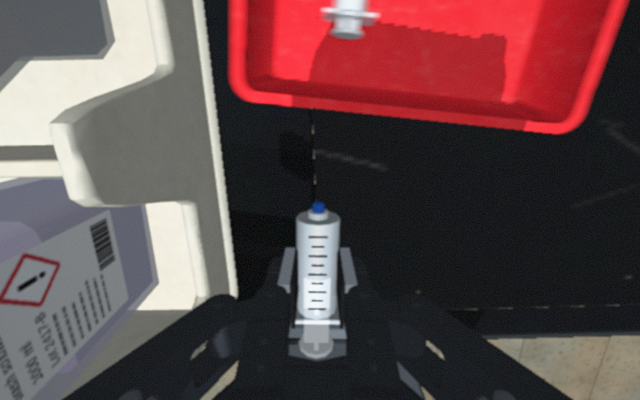

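The half-way syringe is held at (318,270) over the approach spot, with the plunger facing the stop. Going down and then pressing back step by step.

Request:
{"method": "apply_moves", "body": {"series": [{"translation": [0.4,3,-0.8],"roll": 0,"hand": 1},{"translation": [0.4,5.5,-0.8],"roll": 0,"hand": 1},{"translation": [0.4,7.2,-0.8],"roll": 0,"hand": 1},{"translation": [0.4,7.7,-0.8],"roll": 0,"hand": 1},{"translation": [0.4,7.7,-0.8],"roll": 0,"hand": 1}]}}

```text
time_s: 13.05
eef_pos: [0.4598, 0.0369, 0.1902]
ee_rot: [[-0.034, -0.005, 0.999], [-0.999, 0.004, -0.034], [-0.004, -1.0, -0.005]]
contact_force: [-0.3, -0.8, -0.0]
opening: 0.233
```

Request:
{"method": "apply_moves", "body": {"series": [{"translation": [0,0,-0.5],"roll": 0,"hand": 1},{"translation": [0,0,-1.0],"roll": 0,"hand": 1},{"translation": [0,0,-1.5],"roll": 0,"hand": 1},{"translation": [0,0,-1.8],"roll": 0,"hand": 1},{"translation": [0,0,-2.0],"roll": 0,"hand": 1}]}}

```text
time_s: 13.55
eef_pos: [0.4395, 0.0376, 0.1905]
ee_rot: [[-0.034, -0.004, 0.999], [-0.999, 0.004, -0.034], [-0.004, -1.0, -0.005]]
contact_force: [-0.4, 0.4, -0.9]
opening: 0.227
```

Request:
{"method": "apply_moves", "body": {"series": [{"translation": [0,0,-0.3],"roll": 0,"hand": 1},{"translation": [0,0,-0.5],"roll": 0,"hand": 1},{"translation": [0,0,-0.7],"roll": 0,"hand": 1},{"translation": [0,0,-0.8],"roll": 0,"hand": 1},{"translation": [0,0,-0.8],"roll": 0,"hand": 1}]}}

```text
time_s: 14.05
eef_pos: [0.4314, 0.0378, 0.1906]
ee_rot: [[-0.034, -0.004, 0.999], [-0.999, 0.004, -0.034], [-0.004, -1.0, -0.005]]
contact_force: [1.6, -0.4, 0.2]
opening: 0.235
```

Force is now 1.6 N along +x, so the plunger is moving. I'll continue until it seats.

Request:
{"method": "apply_moves", "body": {"series": [{"translation": [0,0,-0.2],"roll": 0,"hand": 1},{"translation": [0,0,-0.4],"roll": 0,"hand": 1},{"translation": [0,0,-0.5],"roll": 0,"hand": 1},{"translation": [0,0,-0.5],"roll": 0,"hand": 1}]}}

```text
time_s: 14.45
eef_pos: [0.4262, 0.038, 0.1906]
ee_rot: [[-0.034, -0.005, 0.999], [-0.999, 0.004, -0.034], [-0.004, -1.0, -0.005]]
contact_force: [0.5, -1.2, -0.8]
opening: 0.229
```

Request:
{"method": "apply_moves", "body": {"series": [{"translation": [0,0,-0.15],"roll": 0,"hand": 1},{"translation": [0,0,-0.2],"roll": 0,"hand": 1},{"translation": [0,0,-0.2],"roll": 0,"hand": 1}]}}

```text
time_s: 14.75
eef_pos: [0.4241, 0.0381, 0.1906]
ee_rot: [[-0.034, -0.005, 0.999], [-0.999, 0.004, -0.034], [-0.004, -1.0, -0.005]]
contact_force: [1.3, -0.2, -0.0]
opening: 0.227
```

Request:
{"method": "apply_moves", "body": {"series": [{"translation": [0,0,-0.15],"roll": 0,"hand": 1},{"translation": [0,0,-0.2],"roll": 0,"hand": 1},{"translation": [0,0,-0.2],"roll": 0,"hand": 1}]}}

```text
time_s: 15.05
eef_pos: [0.422, 0.0382, 0.1906]
ee_rot: [[-0.034, -0.005, 0.999], [-0.999, 0.004, -0.034], [-0.004, -1.0, -0.005]]
contact_force: [0.6, 0.3, -1.4]
opening: 0.232
```

Request:
{"method": "apply_moves", "body": {"series": [{"translation": [0,0,-0.15],"roll": 0,"hand": 1},{"translation": [0,0,-0.2],"roll": 0,"hand": 1},{"translation": [0,0,-0.2],"roll": 0,"hand": 1}]}}

```text
time_s: 15.35
eef_pos: [0.4208, 0.0381, 0.1909]
ee_rot: [[-0.034, -0.002, 0.999], [-0.999, 0.004, -0.034], [-0.004, -1.0, -0.002]]
contact_force: [6.1, 1.6, -2.0]
opening: 0.233
```

Request:
{"method": "apply_moves", "body": {"series": [{"translation": [0,0,-0.15],"roll": 0,"hand": 1},{"translation": [0,0,-0.2],"roll": 0,"hand": 1},{"translation": [0,0,-0.2],"roll": 0,"hand": 1}]}}

```text
time_s: 15.65
eef_pos: [0.42, 0.038, 0.1913]
ee_rot: [[-0.035, 0.003, 0.999], [-0.999, 0.004, -0.035], [-0.004, -1.0, 0.003]]
contact_force: [8.1, 2.5, -3.3]
opening: 0.23
```

```bash
python3 - <<'E'
from syr import *
togo(robot,[.46,.034,.191],-2)
d=snap(robot,"wrist"); cv2.imwrite("pics/w7.png",cv2.resize(d["color"][190:390,200:440,::-1],None,fx=3,fy=3))
E
```

```text
15.65 [0.42   0.038  0.1913] yaw -2.0 F [ 8.1  2.5 -3.3] togo cm [0.26 0.04 4.02] roll 0.0
```

View pics/w7.png

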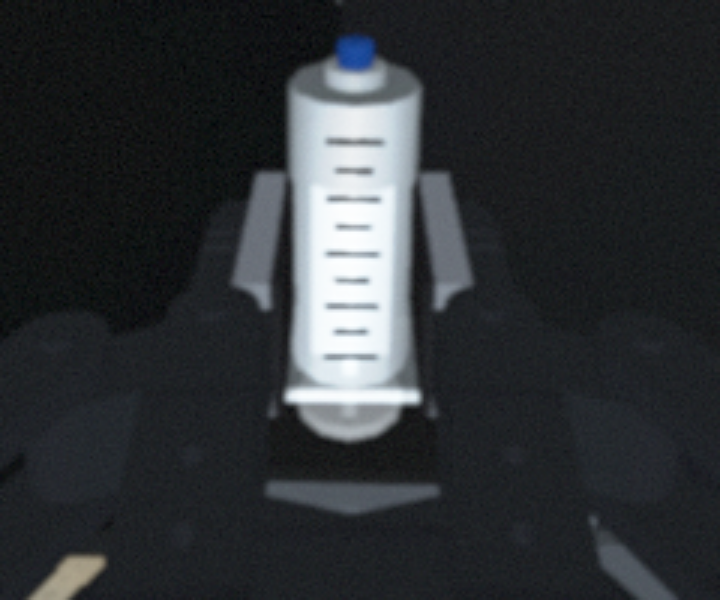

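The force rose to 8 N with the tool stalled at x = 0.420, which matches the expected home position. The image shows the thumb disc (350,415) close behind the flange. Withdraw, lift and carry to the red tray.

Request:
{"method": "apply_moves", "body": {"series": [{"translation": [0,0,1.5],"roll": 0,"hand": 1},{"translation": [0,0,4],"roll": 0,"hand": 1},{"translation": [0,-4,4],"roll": 0,"hand": 1},{"translation": [0,-8.5,4],"roll": 0,"hand": 1},{"translation": [0,-8.5,4],"roll": 0,"hand": 1}]}}

```text
time_s: 16.2
eef_pos: [0.4602, 0.0363, 0.2804]
ee_rot: [[-0.034, 0.011, 0.999], [-0.999, 0.002, -0.034], [-0.002, -1.0, 0.011]]
contact_force: [0.4, 0.0, -1.2]
opening: 0.226
```

Request:
{"method": "apply_moves", "body": {"series": [{"translation": [2.5,0,3.8],"roll": 2,"hand": 1},{"translation": [5,0,7.6],"roll": 4,"hand": 1},{"translation": [7.5,0,11.4],"roll": 5.4,"hand": 1},{"translation": [10,0,15.2],"roll": 5.4,"hand": 1},{"translation": [10.6,0,16.6],"roll": 5.4,"hand": 1}]}}

```text
time_s: 16.7
eef_pos: [0.6244, -0.078, 0.2803]
ee_rot: [[-0.13, 0.01, 0.991], [-0.991, 0.002, -0.13], [-0.003, -1.0, 0.01]]
contact_force: [-0.3, 1.1, -0.7]
opening: 0.225
```

```bash
python3 - <<'E'
from syr import *
togo(robot,[.623,-.074,.184],-7.4)
E
```

```text
16.7 [ 0.6244 -0.078   0.2803] yaw -7.5 F [-0.3  1.1 -0.7] togo cm [-0.35  9.63 -0.28] roll -0.1
```

Request:
{"method": "apply_moves", "body": {"series": [{"translation": [-0.3,4,-0.3],"roll": 0,"hand": 1},{"translation": [-0.3,7,-0.3],"roll": 0,"hand": 1},{"translation": [-0.3,8.8,-0.3],"roll": 0,"hand": 1},{"translation": [-0.3,9.4,-0.3],"roll": 0,"hand": 1},{"translation": [-0.3,9.55,-0.3],"roll": 0,"hand": 1}]}}

```text
time_s: 17.2
eef_pos: [0.6225, -0.0744, 0.1838]
ee_rot: [[-0.13, 0.008, 0.991], [-0.991, 0.002, -0.13], [-0.003, -1.0, 0.008]]
contact_force: [-0.4, -0.4, -0.3]
opening: 0.231
```

Request:
{"method": "apply_moves", "body": {"series": [{"translation": [0,0,0],"roll": 0,"hand": 0.3},{"translation": [0,0,0],"roll": 0,"hand": 0.2},{"translation": [0,0,0],"roll": 0,"hand": 0.2},{"translation": [0,-3,0],"roll": 0,"hand": 0.2},{"translation": [0,-8,0],"roll": 0,"hand": 0.2}]}}

```text
time_s: 17.7
eef_pos: [0.6214, -0.0745, 0.2625]
ee_rot: [[-0.131, 0.002, 0.991], [-0.991, 0.004, -0.131], [-0.004, -1.0, 0.002]]
contact_force: [1.4, -0.1, 0.1]
opening: 0.397
```

Request:
{"method": "apply_moves", "body": {"series": [{"translation": [4,-5,-4],"roll": 0,"hand": 0.2},{"translation": [8,-8,-8],"roll": 0,"hand": 0.2},{"translation": [10,-12,-12],"roll": 0,"hand": 0.2},{"translation": [10,-12,-14],"roll": 0,"hand": 0.2},{"translation": [10,-12,-14],"roll": 0,"hand": 0.2}]}}

```text
time_s: 18.2
eef_pos: [0.4664, -0.1563, 0.385]
ee_rot: [[-0.133, 0.006, 0.991], [-0.991, 0.001, -0.133], [-0.002, -1.0, 0.006]]
contact_force: [0.5, -0.6, 0.7]
opening: 0.396
```

```bash
python3 - <<'E'
from syr import *
togo(robot,[.623,-.074,.184],-7.4)
d=snap(robot,"wrist"); cv2.imwrite("pics/w8.png",cv2.resize(d["color"][:280,:,::-1],None,fx=1.25,fy=1.25))
E
```

```text
18.2 [ 0.4664 -0.1563  0.385 ] yaw -7.6 F [ 0.5 -0.6  0.7] togo cm [-10.2   20.21  14.31] roll -0.2
```

View pics/w8.png

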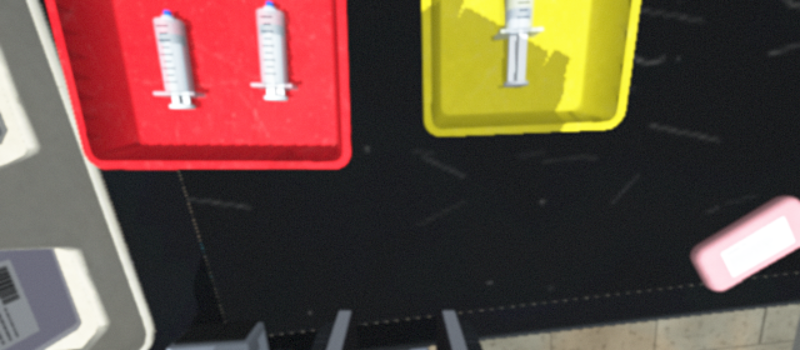

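The picture shows both red-tray syringes flat, with their discs close to the flanges ((180,100) and (273,93)). The yellow-tray plunger is still well out ((515,60)). One last numeric check, then hand in.

```bash
python3 - <<'E'
from syr import *
d=snap(robot,"wrist")
for b in((120,2,42,90),(200,0,40,84)): print(fit(d,b,.013))
print("yellow flange->disc", ray(d,[[412,25],[412,69]],.013)[:,:2])
d=snap(robot,"top")
H,S,V=cv2.split(cv2.cvtColor(d["color"],cv2.COLOR_RGB2HSV)); m=(V>110)&(S<90); m[:155]=0;m[222:]=0;m[:,:200]=0;m[:,372:]=0;m[:,283:315]=0
for o in rect(d,m,.013,25): print(o)
s=robot.observe();print(s["time_s"],s["contact_force"])
robot.sign_off()
E
```

```text
(array([0.62904879, 0.0069503 ]), np.float32(-7.5076613), np.float64(0.07224834087062454))
(array([ 0.62499228, -0.07482746]), np.float32(-8.980111), np.float64(0.07234687681296988))
yellow flange->disc [[ 0.61145482 -0.27242487]
 [ 0.57060013 -0.27100408]]
((253, 176, 13, 28), ((622.9740600585938, -72.37139892578125), (27.729446411132812, 68.60484313964844), 86.19440460205078))
((219, 175, 14, 28), ((626.2377319335938, 6.381322860717773), (29.63656997680664, 69.73243713378906), 73.31255340576172))
((333, 168, 14, 41), ((622.4702758789062, -275.4340515136719), (32.157989501953125, 100.73513793945312), 76.92227172851562))
18.35 [-0.15011938  0.13019406 -0.47610344]
the job is handed in; nothing more can be done
```

All three syringes are sorted and lying flat in their trays. I handed the job in at 18.35 s, against the 72 s limit, with the gripper clear of everything.

- **Drawn-out syringe:** it is in the yellow tray with its plunger left out. Its measured length is about 101 mm, against about 102 mm expected for fully drawn.
- **Home syringe:** it is in the red tray, measured at 72.2 mm, which matches a fully home plunger (72 mm).
- **Half-way syringe:** I pressed it against the bench stop until the force rose to about 8 N and the tool stalled where home was expected, then laid it in the red tray. It measures 72.3 mm, so the plunger is home.

The highest force I read was about 11 N. In the pictures I looked at, the bystanders had not moved. The closest pass was beside the swab packet, so I part-closed the jaws there.

None of the last checks failed. The top camera read the two red-tray syringes 3–4 mm shorter than the wrist camera (about 69 and 70 mm), which is within its coarser resolution of about 2.5 mm per pixel.

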